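# Carry the mate tray to the lazy susan with the canister balanced in the middle

### The arm

A 6-joint arm with a two-finger parallel gripper is mounted at the origin on the work surface. World frame = base frame: x ahead of the robot, y to its left, z up, the work surface at z = 0. Lengths are in m, angles in rad, forces in N, time in s.
With the tool pointing down it reaches from about 0.3 to 0.875 m from the base axis. Payload 6.4 kg.
Tool frame: the origin (TCP) lies on the centre line of the jaws, within the pads' length; the fingertips stand 22 mm ahead of it and the grasp point (between the pads) lies 3 mm ahead of it; z points along the fingers, y is the line along which they close (so a half turn about z gives the same grasp; the last joint's range is limited). The gripper opens to 88 mm and grips with 3 to 60 N. Pads are 18 mm wide; open, the fingers measure 123 mm over their backs; the gripper's body (75 mm by 187 mm) begins 45 mm behind the grasp point.
Start: joints at [-1.509, 0.181, 1.607, -0, 1.354, -0.206], TCP at [0.152, -0.555, 0.261] pointing down, gripper open.
Joint ranges: [-2.99, 2.99], [-0.89, 2.07], [0.3, 2.58], [-1.14, 4.28], [0, 2.63], [-3.12, 3.12]. Speed limits (rad/s): [2.57, 2.57, 3.01, 3.14, 3.14, 3.14].

### API

Orientations are given as a rotation vector (axis times angle).
In Python, from station import ctrl, vision, order, finder gives the robot as it stands.
- The arm moves only by the tool arm_command, never from a script. Its argument "deltas" is a list of rows, each a list of 3 entries, a list of its own where there are three numbers: the finger opening in m, from 0 to 0.0881, then the shift along the tool's x, y, z in m, then the turn, a rotation vector about the tool's x, y, z in rad. A call has 1 to 5 rows; each row shifts and turns the commanded pose from where the row before left it, along the tool's axes as they then stand; what a row does not reach is not made up. A row lasts 1/12 s, in which the tool goes at most 41.7 mm and 7.16 degrees, less where a joint would pass 70% of its speed; a pose out of reach is approached as far as the arm can. A call is refused whole if a number of a shift passes 0.0417 or a number of a turn 0.125, either way. A call with a gripper value outside its range is refused whole. The fingers move at their own pace and stop on an object; the grip force is fixed at half the most. Time passes only in rows, so rows that do not move let the fingers close. It gives the time, the measured TCP pose, the force, the opening and the grip force at its end, in the units of the state.
- ctrl.get_state(): the state, without advancing time (a new reading comes with each control period).
- vision.read_camera(name): name is "scene" or "side" or "wrist"; returns (picture, depth): 384x512x3 uint8, blue, green, red; 384x512 float32, m along the optical axis (not along the pixel's ray), 0 where there is no reading.
- vision.camera_model(name): a dict with "vfov" (degrees; the focal length in pixels is half the picture's height over the tangent of half this angle, whatever the lens; pixels are square), "cx", "cy" (the principal point, pixels), "cam_to_world" (4x4, takes a point from camera to world coordinates). Camera axes: x right, y up, looking along -z (the intrinsics and any distortion apply to the point x, -y, -z); pixel columns grow to the right and rows downward; lengths in m; the calibration is good to about 2 mm. A picture is of the moment at which its call begins: read the wrist's pose just before it. camera_model takes no time and is no camera call; for the wrist camera it gives the pose at the moment of the call.
- order.close_job(): hands the job in; it is judged then, once.
Trained networks look in the newest picture that a camera, given by its name, has taken for a name from the list of things; names that differ only in an ending like _2 or _b are one class to them, and where a whole thing is asked for, a point or a joint stands for the part that bears it (a point fixed in the world has none). Each returns a list of dicts, best first, with "confidence" (0 to 1); they miss things now and then, are a little off and sometimes report something else, mostly with a low value. They report only what shows in the picture. A call takes as long as a camera call. They do not tell look-alikes from the thing itself.
- finder.boxes_of(camera, query): "position" ([x, y, z] in m, in the coordinates of the camera as it stood for that picture, good to about 4 mm: the middle of the surface that is visible of it).
- finder.landmark_of(camera, query): "position" ([x, y, z] in m, in the coordinates of the camera as it stood for that picture, good to about 4 mm: a listed point, or the origin of a listed thing).
The state is a dict: "time": time; "joint_pos": joint angles; "joint_vel": joint speeds; "effort": joint torques, N m; "eef_pos": TCP position; "tcp_rot": TCP orientation; "ft_force": force on the tool from outside, world axes, zero at the start; "ft_torque": the same for the moment, N m; "gripper_width": finger opening in m; "gripper_force": force on a finger pad.
Only numpy, scipy, OpenCV 4.12 (cv2) and the standard library are available. Lean on these libraries where they do the work, as an engineer would, in place of code of your own. Each camera call takes 0.05 s, during which the arm holds its last target. There are 200 camera calls.

### The job

Pick up the wooden tray by its overhead handle and, by tilting it a little, roll the black canister from the end of the tray up onto the flat middle, so that it lies between the two dark inlaid strips; keep it there for a good four seconds with the tray up in the air, clear of everything. Then set the tray down gently, centred on the lazy susan, and let go, with the canister lying still between the strips. Do not touch the canister, never let it run down to the other end of the tray, do not tip the tray steeply, and leave the other things on the desk where they are.

Things in the scene. Friction and masses are not known exactly. Their poses are not given: they have to be found in the camera images.
- tray: Plywood tray, 170 by 300 mm (x, y), 0.55 kg. Origin: centre of the underside, z up. Inside 150 by 280 mm; rims 10 mm thick, 42 mm high. Floor flat for |y| < 25 mm (10 mm above the underside), beyond falling 0.025 rad to both y ends. Uprights at x = +-80 mm carry the handle bar along x. Dark strips along x, inner edges at y = +-50 mm. Starts left or right, its y within 0.35 rad of world y.
- tray_handle (a point): Middle of the tray's dark wooden handle bar, 140 mm above the tray's underside, at x = y = 0 of the tray. The bar runs along the tray's x, 150 mm between uprights, 16 mm thick (along y), 28 mm tall. Grip it from above, fingers closing along the tray's y, firmly (up to 60 N does no harm). The canister's top passes 56 mm below the bar.
- canister: Black flip-top canister, 60 mm diameter, 130 mm long, 0.25 kg, along the tray's x. Origin: its centre, 40 mm above the tray's underside when in the middle; its x is its axis. Rolls along the tray's y: acceleration 0.7 x (9.8 x floor slope less the tray's own); rolling resistance: 0.01 rad of slope. Starts against the tray's +y end rim (centre at y = 110 mm). Between the strips within +-20 mm.
- susan_top (a point): Centre of the top face of the round bamboo lazy susan, 340 mm in diameter, top 34 mm above the desk; it stands at the side of the desk where the tray is not. The disc turns about the vertical axis against a little friction (0.12 N m); its turn does not matter.
- gourd: Glazed gourd cup, 92 mm diameter, 92 mm tall, standing at the far side of the desk; origin at the centre of its underside. Leave it alone.
- mug: Glass mug, 80 mm diameter, 95 mm tall, at the far side of the desk; origin at the centre of its underside. Leave it alone.
- coaster: Pale blue ceramic coaster, 94 mm diameter, 8 mm thick, lying flat between tray and lazy susan; origin at the centre of its underside. Leave it alone.
- bombilla: Metal drinking straw, 200 mm long, up to 18 mm wide and 9 mm thick, lying flat between tray and lazy susan; origin near its middle, on its underside. Leave it alone.
Things that resemble listed ones, but are neither listed nor needed, are in the scene too. There is more than one size of the canister; the job needs the smallest.

How it is judged:
By the outcome, as a careful person would: the job done as asked, in the order asked, and still so for the second after the job is handed in, with the robot touching nothing.
It also fails if it takes over 72 s, if anything falls off the work surface, if the arm or the gripper's body presses on something with over 40 N, if the wrist force passes 120 N, or if a joint passes its speed limit or range.

## Working session

There is one attempt and no reset: what is moved stays moved. The work goes in short steps, Python scripts to look and compute and a tool call to move; the robot and the scene stay as the last step left them, time stands still between calls to the robot, and variables do not carry over. Pictures are saved under pics/ and viewed, at most 10 in all, crops included, and the job is handed in when it is done.

Besides the shell and the picture viewer there is one more tool, called after "Call:" by a JSON object that holds its "fn" and its "kwargs", one argument or row to a line. arm_command: Moves the arm, as the interface text tells. Its arguments: {"type":"object","properties":{"deltas":{"type":"array","items":{"type":"array"}}},"required":["deltas"]}

```bash
mkdir -p pics
cat > h.py <<'E'
import numpy as np, cv2
from scipy.spatial.transform import Rotation as R
from station import ctrl, vision, order, finder
def look(cam, name=None):
    M=vision.camera_model(cam); p,d=vision.read_camera(cam)
    if name: cv2.imwrite('pics/'+name+'.png',p)
    return M,p,d
def w(M,p): return (np.array(M['cam_to_world'])@np.r_[p,1])[:3]
def pix(M,d,u,v):
    f=192/np.tan(np.radians(M['vfov'])/2); z=d[int(v),int(u)]
    return w(M,[(u-M['cx'])/f*z,-(v-M['cy'])/f*z,-z])
def find(cam,M,qs,fn=finder.landmark_of):
    for q in qs:
        print(cam,q,[(np.round(w(M,r['position']),3).tolist(),round(r['confidence'],2)) for r in fn(cam,q)[:4]])
E
python3 - <<'E'
from h import *
print(ctrl.get_state())
for c in ['scene','side']:
    M,p,d=look(c,c+'0')
    print({k:M[k] for k in M if k!='cam_to_world'}, np.round(np.array(M['cam_to_world'])[:3,3],2))
    find(c,M,['tray','tray_handle','canister','susan_top','gourd','mug','coaster','bombilla'])
E
```

```text
{'time': 0.0, 'joint_pos': array([-1.50932129e+00,  1.81502741e-01,  1.60797066e+00,  1.75208238e-05,
        1.35381707e+00, -2.06291703e-01]), 'joint_vel': array([ 8.63785378e-04,  4.87295839e-04,  1.23907114e-03, -2.80247846e-04,
       -7.98330338e-05,  1.08275806e-03]), 'effort': array([-6.01342290e-04, -4.33868408e+01, -3.41852117e+01,  7.02159642e-02,
        3.83963948e-02, -1.32815567e-04]), 'eef_pos': array([ 0.15212844, -0.55400647,  0.2598497 ]), 'tcp_rot': array([-3.11180234e+00, -4.19119828e-01, -2.19621152e-04]), 'ft_force': array([ 0.32338376, -0.49623222,  0.07007486]), 'ft_torque': array([ 0.0391444 ,  0.014566  , -0.06220056]), 'gripper_force': 0.0, 'gripper_width': 0.08849083895192646}
{'vfov': 54.39450577496316, 'cx': 250.68298291736895, 'cy': 188.67539004300698} [ 0.97 -0.53  0.82]
scene tray [([0.515, 0.247, 0.001], 0.9)]
scene tray_handle [([0.51, 0.248, 0.142], 0.58)]
scene canister [([0.267, 0.46, 0.045], 0.8), ([0.522, 0.358, 0.039], 0.66), ([0.265, 0.236, 0.045], 0.59)]
scene susan_top [([0.533, -0.266, 0.035], 0.71), ([0.777, -0.087, -0.001], 0.6)]
scene gourd [([0.785, 0.078, -0.001], 0.56)]
scene mug [([0.777, -0.087, 0.001], 0.62)]
scene coaster [([0.491, 0.011, 0.001], 0.96)]
scene bombilla [([0.646, 0.006, -0.002], 0.75)]
{'vfov': 55.54838600917704, 'cx': 254.68016867534493, 'cy': 192.39080470610887} [0.37 0.95 0.88]
side tray [([0.509, 0.246, 0.004], 0.84)]
side tray_handle [([0.512, 0.245, 0.14], 0.9)]
side canister [([0.271, 0.231, 0.044], 0.88), ([0.271, 0.459, 0.045], 0.64), ([0.528, 0.361, 0.037], 0.57)]
side susan_top [([0.543, -0.266, 0.034], 0.72)]
side gourd [([0.782, 0.075, -0.002], 0.68)]
side mug [([0.784, -0.086, 0.001], 0.58)]
side coaster [([0.489, 0.008, -0.001], 0.79)]
side bombilla [([0.652, 0.002, 0.005], 0.55)]
```

View pics/scene0.png

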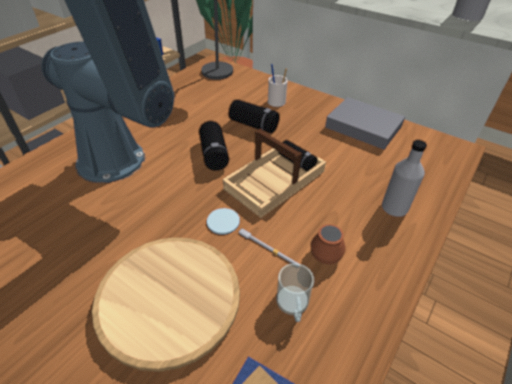

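View pics/side0.png

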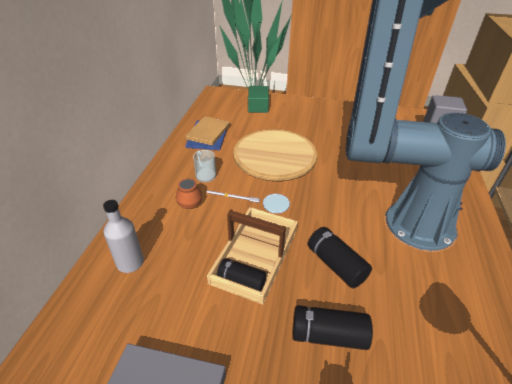

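The scene shows the small canister in the tray at scene (300,155) / side (242,274). The handle bar runs from scene (258,135) to (297,170). The larger canisters at (213,145) and (254,115) are decoys, and the susan is at (168,300). Next I fit the bar and the susan from depth.

```bash
cat >> h.py <<'E'
def cloud(cam,M,d):
    v,u=np.mgrid[0:384,0:512]; f=192/np.tan(np.radians(M['vfov'])/2)
    P=np.stack([(u-M['cx'])/f*d,-(v-M['cy'])/f*d,-d],-1)[d>0]; T=np.array(M['cam_to_world'])
    return P@T[:3,:3].T+T[:3,3]
def bar(P,c,r=.1,lo=.12,hi=.17):
    Q=P[(np.hypot(*(P[:,:2]-c).T)<r)&(P[:,2]>lo)&(P[:,2]<hi)]
    (cx,cy),(a,b),an=cv2.minAreaRect(Q[:,:2].astype(np.float32))
    m=Q[:,:2].mean(0); _,s,V=np.linalg.svd(Q[:,:2]-m,full_matrices=False); V=V[0]*np.sign(V[0,0])
    return len(Q),(cx,cy),(a,b),np.arctan2(V[1],V[0]),np.percentile(Q[:,2],98)
E
python3 - <<'E'
from h import *
for c in ['scene','side']:
    M,p,d=look(c); P=cloud(c,M,d)
    print(c,'bar',bar(P,[.512,.246]))
    Q=P[(np.hypot(*(P[:,:2]-[.538,-.266]).T)<.22)&(abs(P[:,2]-.034)<.006)]
    print('susan',cv2.minEnclosingCircle(Q[:,:2].astype(np.float32)),np.median(Q[:,2]))
    Q=P[(np.hypot(*(P[:,:2]-[.512,.246]).T)<.2)&(abs(P[:,2]-.042)<.004)&(abs(P[:,0]-.512)<.13)]
    Q=Q[np.hypot(*(Q[:,:2]-[.525,.36]).T)>.07]
    print('rim',len(Q),cv2.minAreaRect(Q[:,:2].astype(np.float32)))
    find(c,M,['canister','susan_top'])
E
```

```text
scene bar (548, (0.5100327134132385, 0.24669474363327026), (0.02618774212896824, 0.1708446741104126), np.float64(-0.16818282762461642), np.float64(0.1573565343283823))
susan ((0.5400312542915344, -0.2649325430393219), 0.17054696381092072) 0.03578077068071889
rim 601 ((0.5099319219589233, 0.24762371182441711), (0.3009781539440155, 0.17393264174461365), 79.4399185180664)
scene canister [([0.526, 0.358, 0.038], 0.85), ([0.268, 0.462, 0.042], 0.72)]
scene susan_top [([0.537, -0.267, 0.033], 0.92), ([0.646, 0.009, -0.002], 0.19)]
side bar (644, (0.5102541446685791, 0.24987584352493286), (0.024738144129514694, 0.17010246217250824), np.float64(-0.1754413215497459), np.float64(0.15641630892174394))
susan ((0.5439477562904358, -0.2627924382686615), 0.17297996580600739) 0.034737367274133735
rim 633 ((0.5102027654647827, 0.24857819080352783), (0.3024081587791443, 0.1706894040107727), 79.81537628173828)
side canister [([0.27, 0.231, 0.045], 0.94), ([0.526, 0.357, 0.038], 0.92), ([0.272, 0.462, 0.048], 0.73)]
side susan_top [([0.54, -0.267, 0.035], 0.68)]
```

Call:
{"fn": "arm_command", "kwargs": {
  "deltas": [
    [0.088,[0,0,0.0],[0,0,0.0888]],
    [0.088,[0,0,0.0],[0,0,0.0888]],
    [0.088,[0,0,0.0],[0,0,0.0888]],
    [0.088,[0,0,0.0],[0,0,0.0888]],
    [0.088,[0,0,0.0],[0,0,0.0888]]
  ]
}}

```text
time: 1.62
eef_pos: [0.1522, -0.5545, 0.2607]
tcp_rot: [-3.129, 0.283, -0.0]
ft_force: [-0.5, -0.6, -0.7]
gripper_width: 0.0885
gripper_force: 0.0
```

Call:
{"fn": "arm_command", "kwargs": {
  "deltas": [
    [0.088,[0.0096,-0.0387,0],[0,0,0]],
    [0.088,[0.0096,-0.0387,0],[0,0,0]],
    [0.088,[0.0096,-0.0387,0],[0,0,0]],
    [0.088,[0.0096,-0.0387,0],[0,0,0]],
    [0.088,[0.0096,-0.0387,0],[0,0,0]]
  ]
}}

```text
time: 2.03
eef_pos: [0.2337, -0.3707, 0.2606]
tcp_rot: [3.129, -0.278, 0.0]
ft_force: [0.7, -0.7, -0.3]
gripper_width: 0.0878
gripper_force: 0.0
```

Call:
{"fn": "arm_command", "kwargs": {
  "deltas": [
    [0.088,[0.0096,-0.0387,0],[0,0,0]],
    [0.088,[0.0096,-0.0387,0],[0,0,0]],
    [0.088,[0.0096,-0.0387,0],[0,0,0]],
    [0.088,[0.0096,-0.0387,0],[0,0,0]],
    [0.088,[0.0096,-0.0387,0],[0,0,0]]
  ]
}}

```text
time: 2.45
eef_pos: [0.3148, -0.1886, 0.261]
tcp_rot: [3.128, -0.278, 0.002]
ft_force: [1.2, 0.3, 0.0]
gripper_width: 0.088
gripper_force: 0.0
```

Call:
{"fn": "arm_command", "kwargs": {
  "deltas": [
    [0.088,[0.0096,-0.0387,0],[0,0,0]],
    [0.088,[0.0096,-0.0387,0],[0,0,0]],
    [0.088,[0.0096,-0.0387,0],[0,0,0]],
    [0.088,[0.0096,-0.0387,0],[0,0,0]],
    [0.088,[0.0096,-0.0387,0],[0,0,0]]
  ]
}}

```text
time: 2.87
eef_pos: [0.3961, -0.0062, 0.2612]
tcp_rot: [3.129, -0.276, 0.002]
ft_force: [0.8, -0.5, -1.0]
gripper_width: 0.0879
gripper_force: 0.0
```

Call:
{"fn": "arm_command", "kwargs": {
  "deltas": [
    [0.088,[0.0096,-0.0387,0],[0,0,0]],
    [0.088,[0.0096,-0.0387,0],[0,0,0]],
    [0.088,[0.0096,-0.0387,0],[0,0,0]],
    [0.088,[0.0096,-0.0387,0],[0,0,0]],
    [0.088,[0.0096,-0.0387,0],[0,0,0]]
  ]
}}

```text
time: 3.28
eef_pos: [0.4773, 0.1762, 0.2609]
tcp_rot: [-3.129, 0.275, -0.001]
ft_force: [0.5, -1.0, 0.6]
gripper_width: 0.088
gripper_force: 0.0
```

Call:
{"fn": "arm_command", "kwargs": {
  "deltas": [
    [0.088,[0.0096,-0.037,0],[0,0,0]],
    [0.088,[0.008,-0.037,0],[0,0,0]],
    [0.088,[0,0,0],[0,0,0]],
    [0.088,[0,0,0],[0,0,0]]
  ]
}}

```text
time: 3.62
eef_pos: [0.5071, 0.2451, 0.26]
tcp_rot: [3.129, -0.272, -0.002]
ft_force: [0.1, -0.2, -0.5]
gripper_width: 0.0879
gripper_force: 0.0
```

Run:
```python
from h import *
s=ctrl.get_state(); print(s['time'],s['eef_pos'],s['joint_pos'])
rm=R.from_rotvec(s['tcp_rot']).as_matrix(); print(rm.round(4))
M,p,d=look('wrist','wr1'); P=cloud('wrist',M,d)
print(bar(P,[.51,.248])); find('wrist',M,['tray_handle','canister'])
Q=P[(np.hypot(*(P[:,:2]-[.51,.248]).T)<.055)&(P[:,2]>.13)&(P[:,2]<.17)]; print(len(Q),cv2.minAreaRect(Q[:,:2].astype(np.float32)))
```

```text
3.6167 [0.5070603  0.24513275 0.25999475] [ 2.39669428e-01  1.56080213e-01  1.63696442e+00 -1.44263265e-04
  1.34979034e+00  1.98358712e+00]
[[ 9.851e-01 -1.722e-01 -1.200e-03]
 [-1.722e-01 -9.851e-01 -4.000e-04]
 [-1.100e-03  6.000e-04 -1.000e+00]]
(4160, (0.5132831335067749, 0.24939003586769104), (0.0239839069545269, 0.1639486402273178), np.float64(-0.1802431181367181), np.float64(0.15569198141871057))
wrist tray_handle [([0.512, 0.253, 0.14], 0.66), ([0.51, 0.248, 0.004], 0.61)]
wrist canister [([0.27, 0.233, 0.045], 0.71), ([0.524, 0.359, 0.041], 0.68), ([0.272, 0.463, 0.044], 0.61)]
2534 ((0.5102190375328064, 0.24969559907913208), (0.016016094014048576, 0.10948072373867035), 79.69155883789062)
```

Call:
{"fn": "arm_command", "kwargs": {
  "deltas": [
    [0.088,[0.0032,-0.0046,0.03],[0,0,0.006]],
    [0.088,[0,0,0.035],[0,0,0]],
    [0.088,[0,0,0.033],[0,0,0]],
    [0.088,[0,0,0.02],[0,0,0]],
    [0.088,[0,0,0],[0,0,0]]
  ]
}}

```text
time: 4.18
eef_pos: [0.5078, 0.2452, 0.1382]
tcp_rot: [3.125, -0.289, -0.013]
ft_force: [-1.8, -0.2, -0.3]
gripper_width: 0.088
gripper_force: 0.0
```

```bash
cat >> h.py <<'E'
def tilt(cam,M,d,c,z0,yaw,can):
    # slope of rim tops along tray y; c tray xy, z0 rim-top height
    P=cloud(cam,M,d); r=(P[:,:2]-c); X=r@[np.cos(yaw),np.sin(yaw)]; Y=r@[-np.sin(yaw),np.cos(yaw)]
    m=(abs(P[:,2]-z0)<.025)&(abs(abs(X)-.08)<.009)&(abs(Y)<.14)&(abs(Y)>.02)
    X,Y,Z=X[m],Y[m],P[m,2]; A=np.c_[X,Y,np.ones(len(X))]; k=np.ones(len(X),bool)
    s=np.zeros(3)
    for th in (.012,.006,.004,.003):
        s=np.linalg.lstsq(A[k],Z[k],rcond=None)[0]; e=Z-A@s
        k=(e>-th)&(e<th)
    return len(X),k.sum(),s.round(4)
E
python3 - <<'E'
from h import *
s=ctrl.get_state(); print(s['eef_pos'],s['ft_force'])
for c in ['scene','side']:
    M,p,d=look(c); print(c,tilt(c,M,d,[.511,.2485],.042,-.18,0))
E
```

```text
[0.50778639 0.24522105 0.13822417] [-1.80810158 -0.20915149 -0.34049253]
scene (756, np.int64(189), array([ 0.0137, -0.0179,  0.0386]))
side (559, np.int64(343), array([-0.0035, -0.0014,  0.0414]))
```

Call:
{"fn": "arm_command", "kwargs": {
  "deltas": [
    [0.088,[0,0,0],[0,0,0]],
    [0.088,[0,0,0],[0,0,0]]
  ]
}}

```text
time: 4.45
eef_pos: [0.5127, 0.2475, 0.1453]
tcp_rot: [-3.127, 0.287, -0.006]
ft_force: [-0.1, -0.3, -0.0]
gripper_width: 0.0877
gripper_force: 0.0
```

Run:
```python
from h import *
s=ctrl.get_state(); print(s['eef_pos'],R.from_rotvec(s['tcp_rot']).as_matrix().round(4),s['ft_force'],s['ft_torque'])
M,p,d=look('wrist','wr2'); 
P=cloud('wrist',M,d); print(bar(P,[.51,.248],.12)); 
M,p,d=look('scene'); P=cloud('scene',M,d); print(bar(P,[.51,.248],.12,.12,.153));
```

```text
[0.5126969  0.24754412 0.14526154] [[ 0.9833 -0.1818  0.0041]
 [-0.1818 -0.9833  0.001 ]
 [ 0.0039 -0.0017 -1.    ]] [-0.1188009  -0.27940342 -0.04734877] [ 0.00288493 -0.00456965 -0.0678169 ]
(15111, (0.5280091762542725, 0.23795664310455322), (0.10570059716701508, 0.11061213910579681), np.float64(-0.006505094619761616), np.float64(0.16862228333039017))
(329, (0.5298501253128052, 0.2480717897415161), (0.1155686005949974, 0.09972553700208664), np.float64(-0.4161209604907198), np.float64(0.15269423672156013))
```

View pics/wr2.png

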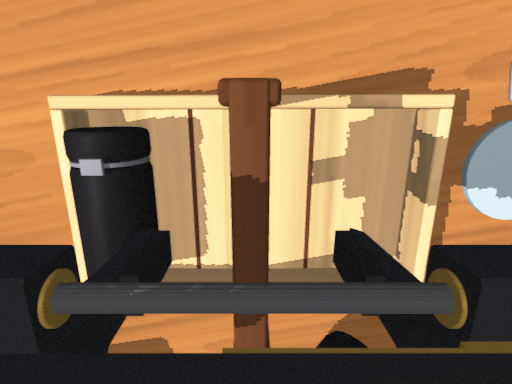

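The wrist view shows the bar at columns 233–270, centred between the fingers. The canister is at columns 67–155 (tray +y is left), and the strips are at columns 195 and 310.

Call:
{"fn": "arm_command", "kwargs": {
  "deltas": [
    [0.07,[0,0,0.003],[0,0,0]],
    [0.05,[0,0,0],[0,0,0]],
    [0.03,[0,0,0],[0,0,0]],
    [0.01,[0,0,0],[0,0,0]],
    [0.0,[0,0,0],[0,0,0]]
  ]
}}

```text
time: 4.97
eef_pos: [0.5111, 0.2476, 0.1397]
tcp_rot: [3.129, -0.286, -0.0]
ft_force: [-0.1, 0.1, -0.4]
gripper_width: 0.0571
gripper_force: 0.0
```

Call:
{"fn": "arm_command", "kwargs": {
  "deltas": [
    [0.0,[0,0,0],[0,0,0]],
    [0.0,[0,0,0],[0,0,0]],
    [0.0,[0,0,0],[0,0,0]],
    [0.0,[0,0,0],[0,0,0]],
    [0.0,[0,0,0],[0,0,0]]
  ]
}}

```text
time: 5.38
eef_pos: [0.5111, 0.2476, 0.1397]
tcp_rot: [-3.129, 0.286, 0.0]
ft_force: [0.7, -1.0, 0.7]
gripper_width: 0.0237
gripper_force: 0.0
```

Run:
```python
from h import *
s=ctrl.get_state(); print(s['eef_pos'],R.from_rotvec(s['tcp_rot']).as_matrix().round(4)[:,2],s['ft_force'],s['ft_torque'],s['gripper_width'],s['gripper_force'])
M,p,d=look('wrist'); np.savez('ref.npz',p=p,d=d,M=np.array(M['cam_to_world']))
g=p.max(2)
for v in (180,200,220): print(v, 'dark cols',[ (int(a),int(b)) for a,b in zip(*[np.flatnonzero(np.diff((np.r_[999,g[v],999]<60).astype(int))==k) for k in (1,-1)]) if b-a>20])
M,p,d=look('side'); print(tilt('side',M,d,[.511,.2485],.042,-.18,0))
```

```text
[0.51110068 0.24759068 0.13969886] [-0.  0. -1.] [ 0.74157672 -1.02516135  0.65152403] [ 0.0758109  -0.02062535  0.0266287 ] 0.023669365525596876 0.0Traceback (most recent call last):
  File "<stdin>", line 5, in <module>
    objs = [array(obj, copy=None, subok=True,
            ~~~~~^^^^^^^^^^^^^^^^^^^^^^^^^^^^
                  ndmin=ndmin, dtype=final_dtype) for obj in objs]
                  ^^^^^^^^^^^^^^^^^^^^^^^^^^^^^^^
OverflowError: Python integer 999 out of bounds for uint8
```

```bash
cat >> h.py <<'E'
from scipy.optimize import least_squares
# wrist camera: points in a tray frame taken fixed to the tool (tray y=-tool y, handle at z=.140)
HZ=.1397
def can(name=None):
    s=ctrl.get_state(); M,p,d=look('wrist',name); P=cloud('wrist',M,d)
    Rm=R.from_rotvec(s['tcp_rot']).as_matrix(); L=(P-s['eef_pos'])@Rm
    T=np.c_[L[:,0],-L[:,1],HZ-L[:,2]]; col=p[d>0].max(1)
    m=(col<70)&(abs(T[:,0])<.2)&(abs(T[:,1])<.135)&(T[:,2]>.035)&(T[:,2]<.095)
    X,Y,Z=T[m].T; best=None
    for y0 in np.arange(-.11,.12,.01):   # initial guesses
        o=least_squares(lambda q:np.hypot(Y-q[0],Z-q[1])-.03,[y0,.04],loss='soft_l1',f_scale=.002)
        if best is None or o.cost<best.cost: best=o
    r=best.x; e=abs(best.fun); 
    lvl=Rm[:,1][2]  # tool tilt about x: tray +y end up => >0 of -tool y z
    return dict(t=round(s['time'],3),y=r[0].round(4),z=r[1].round(4),n=int(m.sum()),res=np.median(np.abs(np.hypot(Y-r[0],Z-r[1])-.03)).round(4),
      tilt=round(-lvl,4),roll=Rm[2,0].round(4),pos=s['eef_pos'].round(4).tolist(),F=s['ft_force'].round(1).tolist(),
      tq=s['ft_torque'].round(2).tolist(),g=(round(s['gripper_width'],4),round(s['gripper_force'],1))),(M,p,d,T,col)
E
cat > pre.txt <<'E'
E
```

Call:
{"fn": "arm_command", "kwargs": {
  "deltas": [
    [0.0,[0,0,0],[0,0,0]],
    [0.0,[0,0,0],[0,0,0]],
    [0.0,[0,0,0],[0,0,0]],
    [0.0,[0,0,0],[0,0,0]],
    [0.0,[0,0,0],[0,0,0]]
  ]
}}

```text
time: 5.85
eef_pos: [0.5112, 0.2478, 0.1397]
tcp_rot: [-3.128, 0.286, -0.0]
ft_force: [0.4, 1.9, -0.8]
gripper_width: 0.0157
gripper_force: 30.0
```

Run:
```python
from h import *
r,(M,p,d,T,col)=can(); print(r)
# far rim line / floor in tool-fixed frame as level reference
m=(abs(T[:,0]-.08)<.006)&(abs(T[:,2]-.042)<.006)&(abs(T[:,1])<.14)
print(m.sum(), np.polyfit(T[m,1],T[m,2],1))
print([ (k,np.median(T[(abs(T[:,0]-.04)<.02)&(abs(T[:,1]-k)<.01)&(col>90),2]).round(4)) for k in (-.1,-.06,-.03,.03,.06)])
M,p,d=look('side'); print(tilt('side',M,d,[.511,.2485],.042,-.18,0))
```

```text
{'t': 5.85, 'y': np.float64(0.111), 'z': np.float64(0.0378), 'n': 9619, 'res': np.float64(0.0004), 'tilt': np.float64(0.0004), 'roll': np.float64(0.0002), 'pos': [0.5112, 0.2478, 0.1397], 'F': [0.4, 1.9, -0.8], 'tq': [0.35, -0.11, -0.01], 'g': (0.0157, 30.0)}
4804 [0.00085985 0.04207361]
[(-0.1, np.float64(0.0085)), (-0.06, np.float64(0.0097)), (-0.03, np.float64(0.0102)), (0.03, np.float64(0.0103)), (0.06, np.float64(0.0096))]
(543, np.int64(328), array([-0.0031, -0.0011,  0.0415]))
```

Call:
{"fn": "arm_command", "kwargs": {
  "deltas": [
    [0.0,[0,0,-0.002],[0,0,0]],
    [0.0,[0,0,-0.004],[0,0,0]],
    [0.0,[0,0,-0.006],[0,0,0]],
    [0.0,[0,0,-0.008],[0,0,0]],
    [0.0,[0,0,-0.008],[0,0,0]]
  ]
}}

```text
time: 6.37
eef_pos: [0.5108, 0.2474, 0.168]
tcp_rot: [3.128, -0.286, -0.002]
ft_force: [0.3, 0.1, -7.3]
gripper_width: 0.0157
gripper_force: 30.1
```

```bash
cat >> h.py <<'E'
def rep(name=None):
    r,(M,p,d,T,col)=can(name)
    m=(abs(T[:,0]-.08)<.008)&(abs(T[:,2]-.042)<.012)&(abs(T[:,1])<.14)
    k=np.polyfit(T[m,1],T[m,2],1); r['rim']=k.round(4).tolist(); r['abs_tilt']=round(r['tilt']+k[0]-.0009,4)
    print({a:(float(b) if isinstance(b,np.generic) else b) for a,b in r.items()}); return M,p,d,T
E
python3 -c "
from h import *
rep()"
```

```text
{'t': 6.367, 'y': 0.1103, 'z': 0.0371, 'n': 9565, 'res': 0.0004, 'tilt': -0.0006, 'roll': -0.001, 'pos': [0.5108, 0.2474, 0.168], 'F': [0.3, 0.1, -7.3], 'tq': [-0.16, 0.01, -0.02], 'g': (0.0157, 30.1), 'rim': [-0.0062, 0.0422], 'abs_tilt': -0.0077}
```

Call:
{"fn": "arm_command", "kwargs": {
  "deltas": [
    [0.0,[0,0,-0.012],[0,0,0]],
    [0.0,[0,0,-0.02],[0,0,0]],
    [0.0,[0,0,-0.022],[0,0,0]],
    [0.0,[0,0,-0.02],[0,0,0]],
    [0.0,[0,0,-0.012],[0,0,0]]
  ]
}}

```text
time: 6.83
eef_pos: [0.5119, 0.2478, 0.2571]
tcp_rot: [-3.127, 0.286, -0.005]
ft_force: [0.0, 0.5, -6.7]
gripper_width: 0.0157
gripper_force: 30.1
```

Call:
{"fn": "arm_command", "kwargs": {
  "deltas": [
    [0.0,[0.0007,0.0029,-0.006],[0,0,0]],
    [0.0,[0.0014,0.0058,0],[0,0,0]],
    [0.0,[0.0022,0.0087,0],[0,0,0]],
    [0.0,[0.0029,0.0117,0],[0,0,0]],
    [0.0,[0.0036,0.0146,0],[0,0,0]]
  ]
}}

```text
time: 7.25
eef_pos: [0.5129, 0.2015, 0.258]
tcp_rot: [3.128, -0.285, -0.005]
ft_force: [0.4, 0.1, -6.3]
gripper_width: 0.0157
gripper_force: 30.1
```

Call:
{"fn": "arm_command", "kwargs": {
  "deltas": [
    [0.0,[0.0043,0.0175,0],[0,0,0]],
    [0.0,[0.005,0.0204,0],[0,0,0]],
    [0.0,[0.005,0.0204,0],[0,0,0]],
    [0.0,[0.005,0.0204,0],[0,0,0]],
    [0.0,[0.005,0.0204,0],[0,0,0]]
  ]
}}

```text
time: 7.67
eef_pos: [0.5188, 0.0986, 0.2581]
tcp_rot: [3.128, -0.287, -0.004]
ft_force: [0.4, -0.3, -6.3]
gripper_width: 0.0154
gripper_force: 30.1
```

Call:
{"fn": "arm_command", "kwargs": {
  "deltas": [
    [0.0,[0.005,0.0204,0],[0,0,0]],
    [0.0,[0.005,0.0204,0],[0,0,0]],
    [0.0,[0.005,0.0204,0],[0,0,0]],
    [0.0,[0.005,0.0204,0],[0,0,0]],
    [0.0,[0.005,0.0204,0],[0,0,0]]
  ]
}}

```text
time: 8.08
eef_pos: [0.5247, -0.0061, 0.2582]
tcp_rot: [3.128, -0.287, -0.004]
ft_force: [-0.1, 0.2, -7.6]
gripper_width: 0.0156
gripper_force: 30.1
```

Call:
{"fn": "arm_command", "kwargs": {
  "deltas": [
    [0.0,[0.005,0.0204,0],[0,0,0]],
    [0.0,[0.005,0.0204,0],[0,0,0]],
    [0.0,[0.005,0.0204,0],[0,0,0]],
    [0.0,[0.005,0.0204,0],[0,0,0]],
    [0.0,[0.005,0.0204,0],[0,0,0]]
  ]
}}

```text
time: 8.5
eef_pos: [0.5307, -0.1108, 0.2582]
tcp_rot: [-3.128, 0.287, 0.004]
ft_force: [-0.3, 0.6, -7.3]
gripper_width: 0.016
gripper_force: 30.1
```

Call:
{"fn": "arm_command", "kwargs": {
  "deltas": [
    [0.0,[0.0047,0.0189,0],[0,0,0]],
    [0.0,[0.0047,0.0189,0],[0,0,0]],
    [0.0,[0.0043,0.0175,0],[0,0,0]],
    [0.0,[0.0039,0.016,0],[0,0,0]],
    [0.0,[0.0036,0.0146,0],[0,0,0]]
  ]
}}

```text
time: 8.92
eef_pos: [0.5363, -0.199, 0.2585]
tcp_rot: [-3.128, 0.287, 0.003]
ft_force: [-0.2, -0.4, -6.6]
gripper_width: 0.0157
gripper_force: 30.1
```

Call:
{"fn": "arm_command", "kwargs": {
  "deltas": [
    [0.0,[0.0032,0.0131,0],[0,0,0]],
    [0.0,[0.0029,0.0117,0],[0,0,0]],
    [0.0,[0.0025,0.0102,0],[0,0,0]],
    [0.0,[0.0022,0.0087,0],[0,0,0]],
    [0.0,[0.0018,0.0073,0],[0,0,0]]
  ]
}}

```text
time: 9.33
eef_pos: [0.5405, -0.2504, 0.2596]
tcp_rot: [-3.128, 0.286, 0.0]
ft_force: [0.4, 0.1, -7.7]
gripper_width: 0.0158
gripper_force: 30.1
```

Call:
{"fn": "arm_command", "kwargs": {
  "deltas": [
    [0.0,[0.0014,0.0058,0],[0,0,0]],
    [0.0,[0.0011,0.0044,0],[0,0,0]],
    [0.0,[0.0007,0.0029,0],[0,0,0]],
    [0.0,[0.0004,0.0015,0],[0,0,0]],
    [0.0,[0,0,0],[0,0,0]]
  ]
}}

```text
time: 9.75
eef_pos: [0.5414, -0.2647, 0.2597]
tcp_rot: [-3.129, 0.286, 0.0]
ft_force: [0.6, 0.4, -7.3]
gripper_width: 0.0155
gripper_force: 30.1
```

```bash
python3 -c "
from h import *
rep()"
```

```text
{'t': 9.75, 'y': 0.1102, 'z': 0.0368, 'n': 9567, 'res': 0.0004, 'tilt': 0.0, 'roll': -0.0, 'pos': [0.5414, -0.2647, 0.2597], 'F': [0.6, 0.4, -7.3], 'tq': [-0.19, -0.0, 0.0], 'g': (0.0155, 30.1), 'rim': [-0.0091, 0.0422], 'abs_tilt': -0.01}
```

Call:
{"fn": "arm_command", "kwargs": {
  "deltas": [
    [0.0,[0,0,0],[0.012,0,0]],
    [0.0,[0,0,0],[0.018,0,0]],
    [0.0,[0,0,0],[0.018,0,0]],
    [0.0,[0,0,0],[0.012,0,0]],
    [0.0,[0,0,0],[0,0,0]]
  ]
}}

```text
time: 10.22
eef_pos: [0.5412, -0.2651, 0.2596]
tcp_rot: [-3.068, 0.281, -0.008]
ft_force: [-0.1, -0.1, -7.2]
gripper_width: 0.0159
gripper_force: 30.1
```

```bash
python3 -c "
from h import *
rep()"
```

```text
{'t': 10.217, 'y': 0.1099, 'z': 0.0367, 'n': 9509, 'res': 0.0004, 'tilt': 0.061, 'roll': -0.0001, 'pos': [0.5412, -0.2651, 0.2596], 'F': [-0.1, -0.1, -7.2], 'tq': [-0.36, 0.05, 0.02], 'g': (0.0159, 30.1), 'rim': [-0.0101, 0.0422], 'abs_tilt': 0.05}
```

Call:
{"fn": "arm_command", "kwargs": {
  "deltas": [
    [0.0,[0,0,0],[0,0,0]],
    [0.0,[0,0,0],[0,0,0]],
    [0.0,[0,0,0],[0,0,0]],
    [0.0,[0,0,0],[0,0,0]]
  ]
}}

```text
time: 10.6
eef_pos: [0.5413, -0.2646, 0.2598]
tcp_rot: [-3.069, 0.28, -0.008]
ft_force: [0.0, -0.2, -6.4]
gripper_width: 0.0158
gripper_force: 30.1
```

```bash
python3 -c "
from h import *
rep()"
```

```text
{'t': 10.6, 'y': 0.1013, 'z': 0.037, 'n': 9242, 'res': 0.0004, 'tilt': 0.0599, 'roll': 0.0, 'pos': [0.5413, -0.2646, 0.2598], 'F': [0.0, -0.2, -6.4], 'tq': [-0.31, 0.02, 0.02], 'g': (0.0158, 30.1), 'rim': [-0.0095, 0.0421], 'abs_tilt': 0.0495}
```

Call:
{"fn": "arm_command", "kwargs": {
  "deltas": [
    [0.0,[0,0,0],[0,0,0]],
    [0.0,[0,0,0],[0,0,0]],
    [0.0,[0,0,0],[0,0,0]],
    [0.0,[0,0,0],[0,0,0]]
  ]
}}

```text
time: 10.98
eef_pos: [0.5413, -0.2646, 0.2597]
tcp_rot: [-3.069, 0.28, -0.008]
ft_force: [-0.1, 0.0, -6.3]
gripper_width: 0.0154
gripper_force: 30.1
```

```bash
python3 -c "
from h import *
rep()"
```

```text
{'t': 10.983, 'y': 0.0832, 'z': 0.0378, 'n': 8854, 'res': 0.0004, 'tilt': 0.06, 'roll': -0.0, 'pos': [0.5413, -0.2646, 0.2597], 'F': [-0.1, 0.0, -6.3], 'tq': [-0.26, 0.11, 0.0], 'g': (0.0154, 30.1), 'rim': [-0.0073, 0.0421], 'abs_tilt': 0.0518}
```

Call:
{"fn": "arm_command", "kwargs": {
  "deltas": [
    [0.0,[0,0,0],[-0.006,0,0]],
    [0.0,[0,0,0],[-0.006,0,0]],
    [0.0,[0,0,0],[0,0,0]],
    [0.0,[0,0,0],[0,0,0]]
  ]
}}

```text
time: 11.37
eef_pos: [0.5413, -0.2645, 0.2598]
tcp_rot: [-3.081, 0.281, -0.007]
ft_force: [-0.4, -0.5, -7.4]
gripper_width: 0.0156
gripper_force: 30.0
```

```bash
python3 -c "
from h import *
rep()"
```

```text
{'t': 11.367, 'y': 0.0573, 'z': 0.0387, 'n': 8682, 'res': 0.0004, 'tilt': 0.048, 'roll': 0.0, 'pos': [0.5413, -0.2645, 0.2598], 'F': [-0.4, -0.5, -7.4], 'tq': [-0.16, 0.03, 0.03], 'g': (0.0156, 30.0), 'rim': [-0.0047, 0.0421], 'abs_tilt': 0.0424}
```

Call:
{"fn": "arm_command", "kwargs": {
  "deltas": [
    [0.0,[0,0,0],[0,0,0]],
    [0.0,[0,0,0],[-0.008,0,0]]
  ]
}}

```text
time: 11.58
eef_pos: [0.5413, -0.2648, 0.2597]
tcp_rot: [-3.089, 0.283, -0.006]
ft_force: [-0.8, 0.7, -6.9]
gripper_width: 0.0158
gripper_force: 30.0
```

```bash
python3 -c "
from h import *
rep()"
```

```text
{'t': 11.583, 'y': 0.0421, 'z': 0.0392, 'n': 7715, 'res': 0.0004, 'tilt': 0.04, 'roll': -0.0001, 'pos': [0.5413, -0.2648, 0.2597], 'F': [-0.8, 0.7, -6.9], 'tq': [-0.14, -0.01, 0.05], 'g': (0.0158, 30.0), 'rim': [-0.0036, 0.0421], 'abs_tilt': 0.0355}
```

Call:
{"fn": "arm_command", "kwargs": {
  "deltas": [
    [0.0,[0,0,0],[-0.006,0,0]],
    [0.0,[0,0,0],[-0.01,0,0]],
    [0.0,[0,0,0],[-0.01,0,0]]
  ]
}}

```text
time: 11.88
eef_pos: [0.5413, -0.2647, 0.2597]
tcp_rot: [-3.115, 0.285, -0.002]
ft_force: [0.3, -0.2, -7.5]
gripper_width: 0.0155
gripper_force: 30.0
```

```bash
python3 -c "
from h import *
rep()"
```

```text
{'t': 11.883, 'y': 0.0241, 'z': 0.0399, 'n': 5022, 'res': 0.0004, 'tilt': 0.0132, 'roll': -0.0, 'pos': [0.5413, -0.2647, 0.2597], 'F': [0.3, -0.2, -7.5], 'tq': [-0.09, 0.03, 0.09], 'g': (0.0155, 30.0), 'rim': [-0.0009, 0.0421], 'abs_tilt': 0.0114}
```

Call:
{"fn": "arm_command", "kwargs": {
  "deltas": [
    [0.0,[0,0,0],[-0.012,0,0]],
    [0.0,[0,0,0],[0,0,0]]
  ]
}}

```text
time: 12.1
eef_pos: [0.5414, -0.2645, 0.2598]
tcp_rot: [-3.128, 0.285, -0.0]
ft_force: [-0.1, 0.4, -6.7]
gripper_width: 0.0154
gripper_force: 30.0
```

```bash
python3 -c "
from h import *
rep()"
```

```text
{'t': 12.1, 'y': 0.0146, 'z': 0.04, 'n': 3661, 'res': 0.0004, 'tilt': 0.001, 'roll': 0.0001, 'pos': [0.5414, -0.2645, 0.2598], 'F': [-0.1, 0.4, -6.7], 'tq': [0.02, -0.0, 0.03], 'g': (0.0154, 30.0), 'rim': [0.0014, 0.0421], 'abs_tilt': 0.0015}
```

Call:
{"fn": "arm_command", "kwargs": {
  "deltas": [
    [0.0,[0,0,0],[-0.001,0,0]],
    [0.0,[0,0,0],[0,0,0]],
    [0.0,[0,0,0],[0,0,0]]
  ]
}}

```text
time: 12.4
eef_pos: [0.5413, -0.2647, 0.2597]
tcp_rot: [-3.128, 0.286, -0.0]
ft_force: [0.7, 1.0, -7.0]
gripper_width: 0.0157
gripper_force: 30.0
```

```bash
python3 -c "
from h import *
rep()"
```

```text
{'t': 12.4, 'y': 0.0084, 'z': 0.0398, 'n': 3473, 'res': 0.0003, 'tilt': 0.001, 'roll': 0.0, 'pos': [0.5413, -0.2647, 0.2597], 'F': [0.7, 1.0, -7.0], 'tq': [-0.03, 0.01, 0.02], 'g': (0.0157, 30.0), 'rim': [0.0015, 0.0421], 'abs_tilt': 0.0016}
```

Call:
{"fn": "arm_command", "kwargs": {
  "deltas": [
    [0.0,[0,0,0],[0,0,0]],
    [0.0,[0,0,0],[0,0,0]],
    [0.0,[0,0,0],[0,0,0]],
    [0.0,[0,0,0],[0,0,0]],
    [0.0,[0,0,0],[0,0,0]]
  ]
}}

```text
time: 12.87
eef_pos: [0.5413, -0.2647, 0.2597]
tcp_rot: [-3.128, 0.286, -0.0]
ft_force: [0.7, 0.2, -7.8]
gripper_width: 0.0155
gripper_force: 30.0
```

```bash
python3 -c "
from h import *
rep()"
```

```text
{'t': 12.867, 'y': 0.008, 'z': 0.0398, 'n': 3461, 'res': 0.0004, 'tilt': 0.001, 'roll': -0.0, 'pos': [0.5413, -0.2647, 0.2597], 'F': [0.7, 0.2, -7.8], 'tq': [0.02, -0.03, -0.02], 'g': (0.0155, 30.0), 'rim': [0.0012, 0.0421], 'abs_tilt': 0.0013}
```

Canister is at rest at y = +8 mm. Holding for over 4 s.

Call:
{"fn": "arm_command", "kwargs": {
  "deltas": [
    [0.0,[0,0,0],[0,0,0]],
    [0.0,[0,0,0],[0,0,0]],
    [0.0,[0,0,0],[0,0,0]],
    [0.0,[0,0,0],[0,0,0]],
    [0.0,[0,0,0],[0,0,0]]
  ]
}}

```text
time: 13.33
eef_pos: [0.5413, -0.2647, 0.2597]
tcp_rot: [-3.128, 0.286, -0.0]
ft_force: [-1.0, 0.4, -5.7]
gripper_width: 0.0154
gripper_force: 30.0
```

Call:
{"fn": "arm_command", "kwargs": {
  "deltas": [
    [0.0,[0,0,0],[0,0,0]],
    [0.0,[0,0,0],[0,0,0]],
    [0.0,[0,0,0],[0,0,0]],
    [0.0,[0,0,0],[0,0,0]],
    [0.0,[0,0,0],[0,0,0]]
  ]
}}

```text
time: 13.75
eef_pos: [0.5413, -0.2647, 0.2597]
tcp_rot: [-3.128, 0.286, -0.0]
ft_force: [0.3, 0.1, -7.4]
gripper_width: 0.0153
gripper_force: 30.0
```

Call:
{"fn": "arm_command", "kwargs": {
  "deltas": [
    [0.0,[0,0,0],[0,0,0]],
    [0.0,[0,0,0],[0,0,0]],
    [0.0,[0,0,0],[0,0,0]],
    [0.0,[0,0,0],[0,0,0]],
    [0.0,[0,0,0],[0,0,0]]
  ]
}}

```text
time: 14.17
eef_pos: [0.5413, -0.2647, 0.2597]
tcp_rot: [-3.128, 0.286, -0.0]
ft_force: [-0.0, 0.2, -7.0]
gripper_width: 0.0156
gripper_force: 30.0
```

Call:
{"fn": "arm_command", "kwargs": {
  "deltas": [
    [0.0,[0,0,0],[0,0,0]],
    [0.0,[0,0,0],[0,0,0]],
    [0.0,[0,0,0],[0,0,0]],
    [0.0,[0,0,0],[0,0,0]],
    [0.0,[0,0,0],[0,0,0]]
  ]
}}

```text
time: 14.58
eef_pos: [0.5413, -0.2647, 0.2597]
tcp_rot: [-3.128, 0.286, -0.0]
ft_force: [0.9, -0.4, -6.4]
gripper_width: 0.0154
gripper_force: 30.0
```

Run:
```python
from h import *
M,p,d,T=rep('wr3')
m=(abs(T[:,2]-.042)<.004)&(abs(T[:,1])<.14)&(abs(T[:,0]-.08)<.02); print('rim x',np.percentile(T[m,0],[2,50,98]))
m=(abs(T[:,2]-.042)<.004)&(abs(T[:,0])<.07)&(abs(T[:,1])>.135)&(abs(T[:,1])<.17)
for s in (1,-1): print('rim y',np.percentile(T[m&(T[:,1]*s>0),1],[2,50,98]))
for c in ['scene','side']:
    M,p,d=look(c,c+'3'); P=cloud(c,M,d)
    Q=P[(np.hypot(*(P[:,:2]-[.54,-.265]).T)<.2)&(abs(P[:,2]-.034)<.004)][:,:2]
    q=Q[np.hypot(*(Q-[.54,-.265]).T)>.13]; print(c,len(q),np.hypot(*(Q-[.54,-.265]).T).max(),cv2.minEnclosingCircle(q.astype(np.float32)))
```

```text
{'t': 14.583, 'y': 0.008, 'z': 0.0398, 'n': 3451, 'res': 0.0004, 'tilt': 0.001, 'roll': -0.0, 'pos': [0.5413, -0.2647, 0.2597], 'F': [0.9, -0.4, -6.4], 'tq': [0.01, -0.01, 0.05], 'g': (0.0154, 30.0), 'rim': [0.0013, 0.0421], 'abs_tilt': 0.0014}
rim x [0.0744407  0.07918849 0.08403435]
rim y [0.14034719 0.14406665 0.15002903]
rim y [-0.14835864 -0.14244131 -0.1386917 ]
scene 3615 0.1710240847919365 ((0.541379988193512, -0.26577848196029663), 0.16955165565013885)
side 970 0.1751285470122092 ((0.5390356779098511, -0.2611875534057617), 0.1713772863149643)
```

View pics/wr3.png

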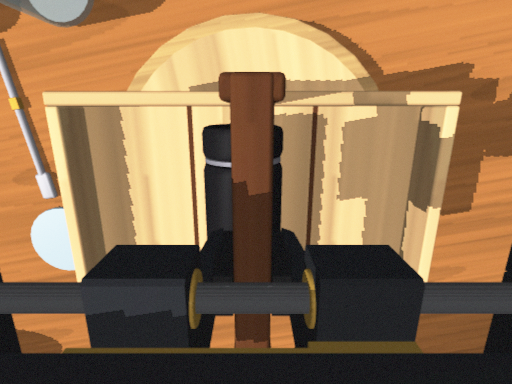

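The wrist view shows the canister at columns 203–282, between the strips at 192 and 312. It is at rest and the tray is in the air. I finish the hold, then lower straight down.

Call:
{"fn": "arm_command", "kwargs": {
  "deltas": [
    [0.0,[0,0,0],[0,0,0]],
    [0.0,[0,0,0],[0,0,0]],
    [0.0,[0,0,0],[0,0,0]],
    [0.0,[0,0,0],[0,0,0]],
    [0.0,[0,0,0],[0,0,0]]
  ]
}}

```text
time: 15.15
eef_pos: [0.5413, -0.2647, 0.2597]
tcp_rot: [-3.128, 0.286, -0.0]
ft_force: [0.4, 0.6, -7.2]
gripper_width: 0.0157
gripper_force: 30.0
```

Call:
{"fn": "arm_command", "kwargs": {
  "deltas": [
    [0.0,[0,0,0],[0,0,0]],
    [0.0,[0,0,0],[0,0,0]],
    [0.0,[0,0,0],[0,0,0]],
    [0.0,[0,0,0],[0,0,0]],
    [0.0,[0,0,0],[0,0,0]]
  ]
}}

```text
time: 15.57
eef_pos: [0.5413, -0.2647, 0.2597]
tcp_rot: [-3.128, 0.286, -0.0]
ft_force: [0.5, 0.1, -7.2]
gripper_width: 0.0157
gripper_force: 30.0
```

Call:
{"fn": "arm_command", "kwargs": {
  "deltas": [
    [0.0,[0,0,0],[0,0,0]],
    [0.0,[0,0,0],[0,0,0]],
    [0.0,[0,0,0],[0,0,0]],
    [0.0,[0,0,0],[0,0,0]],
    [0.0,[0,0,0],[0,0,0]]
  ]
}}

```text
time: 15.98
eef_pos: [0.5413, -0.2647, 0.2597]
tcp_rot: [-3.128, 0.286, -0.0]
ft_force: [0.1, -1.5, -7.4]
gripper_width: 0.0157
gripper_force: 30.0
```

Call:
{"fn": "arm_command", "kwargs": {
  "deltas": [
    [0.0,[0,0,0],[0,0,0]],
    [0.0,[0,0,0],[0,0,0]],
    [0.0,[0,0,0],[0,0,0]],
    [0.0,[0,0,0],[0,0,0]],
    [0.0,[0,0,0],[0,0,0]]
  ]
}}

```text
time: 16.4
eef_pos: [0.5413, -0.2647, 0.2597]
tcp_rot: [-3.128, 0.286, -0.0]
ft_force: [0.5, -0.1, -7.1]
gripper_width: 0.0155
gripper_force: 30.0
```

Call:
{"fn": "arm_command", "kwargs": {
  "deltas": [
    [0.0,[0,0,0],[0,0,0]],
    [0.0,[0,0,0],[0,0,0]],
    [0.0,[0,0,0],[0,0,0]],
    [0.0,[0,0,0],[0,0,0]],
    [0.0,[0,0,0],[0,0,0]]
  ]
}}

```text
time: 16.82
eef_pos: [0.5413, -0.2647, 0.2597]
tcp_rot: [-3.128, 0.286, -0.0]
ft_force: [-0.2, -0.9, -7.6]
gripper_width: 0.0155
gripper_force: 30.0
```

Call:
{"fn": "arm_command", "kwargs": {
  "deltas": [
    [0.0,[0,0,0],[0,0,0]],
    [0.0,[0,0,0],[0,0,0]],
    [0.0,[0,0,0],[0,0,0]],
    [0.0,[0,0,0],[0,0,0]],
    [0.0,[0,0,0],[0,0,0]]
  ]
}}

```text
time: 17.23
eef_pos: [0.5413, -0.2647, 0.2597]
tcp_rot: [-3.128, 0.286, -0.0]
ft_force: [-0.1, 0.1, -6.9]
gripper_width: 0.0153
gripper_force: 30.0
```

Call:
{"fn": "arm_command", "kwargs": {
  "deltas": [
    [0.0,[0,0,0.003],[0,0,0]],
    [0.0,[0,0,0.006],[0,0,0]],
    [0.0,[0,0,0.009],[0,0,0]],
    [0.0,[0,0,0.011],[0,0,0]],
    [0.0,[0,0,0.011],[0,0,0]]
  ]
}}

```text
time: 17.65
eef_pos: [0.541, -0.2644, 0.2182]
tcp_rot: [-3.127, 0.286, 0.001]
ft_force: [-0.8, 0.9, -6.1]
gripper_width: 0.0155
gripper_force: 30.0
```

Call:
{"fn": "arm_command", "kwargs": {
  "deltas": [
    [0.0,[0,0,0.011],[0,0,0]],
    [0.0,[0,0,0.01],[0,0,0]],
    [0.0,[0,0,0.008],[0,0,0]],
    [0.0,[0,0,0.005],[0,0,0]],
    [0.0,[0,0,0.003],[0,0,0]]
  ]
}}

```text
time: 18.07
eef_pos: [0.541, -0.2644, 0.1815]
tcp_rot: [-3.127, 0.286, 0.002]
ft_force: [-0.2, 0.1, -7.5]
gripper_width: 0.0157
gripper_force: 30.0
```

```bash
python3 -c "
from h import *
rep()"
```

```text
{'t': 18.067, 'y': 0.008, 'z': 0.0398, 'n': 3455, 'res': 0.0004, 'tilt': 0.0016, 'roll': -0.0012, 'pos': [0.541, -0.2644, 0.1815], 'F': [-0.2, 0.1, -7.5], 'tq': [0.02, 0.02, -0.03], 'g': (0.0157, 30.0), 'rim': [0.0015, 0.0421], 'abs_tilt': 0.0022}
```

Call:
{"fn": "arm_command", "kwargs": {
  "deltas": [
    [0.0,[0,0,0.002],[-0.001,0,0]],
    [0.0,[0,0,0.002],[-0.001,0,0]],
    [0.0,[0,0,0.001],[0,0,0]],
    [0.0,[0,0,0.001],[0,0,0]],
    [0.0,[0,0,0.001],[0,0,0]]
  ]
}}

```text
time: 18.53
eef_pos: [0.5415, -0.2647, 0.176]
tcp_rot: [3.127, -0.286, 0.001]
ft_force: [0.4, 0.2, -7.1]
gripper_width: 0.0155
gripper_force: 30.0
```

Call:
{"fn": "arm_command", "kwargs": {
  "deltas": [
    [0.0,[0,0,0.0005],[0,0,0]],
    [0.0,[0,0,0.0005],[0,0,0]]
  ]
}}

```text
time: 18.7
eef_pos: [0.5414, -0.2646, 0.1748]
tcp_rot: [3.127, -0.286, 0.0]
ft_force: [-0.3, 0.2, -7.4]
gripper_width: 0.016
gripper_force: 30.0
```

```bash
python3 -c "
from h import *
rep()"
```

```text
{'t': 18.7, 'y': 0.008, 'z': 0.0398, 'n': 3457, 'res': 0.0003, 'tilt': -0.0011, 'roll': 0.0002, 'pos': [0.5414, -0.2646, 0.1748], 'F': [-0.3, 0.2, -7.4], 'tq': [0.04, -0.0, -0.01], 'g': (0.016, 30.0), 'rim': [0.0013, 0.0421], 'abs_tilt': -0.0007}
```

Call:
{"fn": "arm_command", "kwargs": {
  "deltas": [
    [0.0,[0,0,0.0005],[0,0,0]],
    [0.0,[0,0,0.0005],[0,0,0]],
    [0.0,[0,0,0],[0,0,0]]
  ]
}}

```text
time: 19.0
eef_pos: [0.5414, -0.2647, 0.1738]
tcp_rot: [3.127, -0.286, 0.0]
ft_force: [0.4, -0.8, -6.8]
gripper_width: 0.0156
gripper_force: 30.0
```

Call:
{"fn": "arm_command", "kwargs": {
  "deltas": [
    [0.0,[0,0,0.0005],[0,0,0]],
    [0.0,[0,0,0],[0,0,0]]
  ]
}}

```text
time: 19.17
eef_pos: [0.5414, -0.2647, 0.1737]
tcp_rot: [3.127, -0.286, 0.0]
ft_force: [-1.5, 1.0, -3.5]
gripper_width: 0.0154
gripper_force: 30.0
```

```bash
python3 -c "
from h import *
rep()"
```

```text
{'t': 19.167, 'y': 0.0081, 'z': 0.0398, 'n': 3429, 'res': 0.0004, 'tilt': -0.0012, 'roll': 0.0003, 'pos': [0.5414, -0.2647, 0.1737], 'F': [-1.5, 1.0, -3.5], 'tq': [0.2, 0.31, 0.02], 'g': (0.0154, 30.0), 'rim': [0.0004, 0.0419], 'abs_tilt': -0.0017}
```

Contact has begun. I press slightly, then open slowly.

Call:
{"fn": "arm_command", "kwargs": {
  "deltas": [
    [0.0,[0,0,0.0004],[0,0,0]],
    [0.0,[0,0,0.0003],[0,0,0]],
    [0.0,[0,0,0],[0,0,0]],
    [0.0,[0,0,0],[0,0,0]]
  ]
}}

```text
time: 19.55
eef_pos: [0.5415, -0.2647, 0.1737]
tcp_rot: [3.127, -0.285, 0.001]
ft_force: [-4.6, 3.1, 3.8]
gripper_width: 0.0156
gripper_force: 30.0
```

Call:
{"fn": "arm_command", "kwargs": {
  "deltas": [
    [0.017,[0,0,0],[0,0,0]],
    [0.018,[0,0,0],[0,0,0]],
    [0.02,[0,0,0],[0,0,0]],
    [0.022,[0,0,0],[0,0,0]],
    [0.025,[0,0,0],[0,0,0]]
  ]
}}

```text
time: 19.97
eef_pos: [0.5415, -0.2648, 0.1726]
tcp_rot: [3.127, -0.286, 0.001]
ft_force: [-0.1, -0.5, -0.3]
gripper_width: 0.0245
gripper_force: 0.0
```

```bash
python3 -c "
from h import *
rep()"
```

```text
{'t': 19.967, 'y': 0.0081, 'z': 0.0409, 'n': 3832, 'res': 0.0004, 'tilt': -0.0013, 'roll': 0.0005, 'pos': [0.5415, -0.2648, 0.1726], 'F': [-0.1, -0.5, -0.3], 'tq': [0.01, -0.0, -0.0], 'g': (0.0245, 0.0), 'rim': [0.0022, 0.043], 'abs_tilt': 0.0}
```

Call:
{"fn": "arm_command", "kwargs": {
  "deltas": [
    [0.035,[0,0,0],[0,0,0]],
    [0.045,[0,0,0],[0,0,0]],
    [0.055,[0,0,0],[0,0,0]],
    [0.055,[0,0,0],[0,0,0]],
    [0.055,[0,0,-0.005],[0,0,0]]
  ]
}}

```text
time: 20.43
eef_pos: [0.5408, -0.2642, 0.1766]
tcp_rot: [-3.128, 0.286, 0.003]
ft_force: [0.1, 0.5, -0.2]
gripper_width: 0.0544
gripper_force: 0.0
```

Call:
{"fn": "arm_command", "kwargs": {
  "deltas": [
    [0.055,[0,0,-0.015],[0,0,0]],
    [0.055,[0,0,-0.025],[0,0,0]],
    [0.055,[0,0,-0.03],[0,0,0]],
    [0.055,[0,0,-0.03],[0,0,0]],
    [0.055,[0,0,-0.015],[0,0,0]]
  ]
}}

```text
time: 20.85
eef_pos: [0.5424, -0.2652, 0.2973]
tcp_rot: [3.125, -0.285, 0.007]
ft_force: [0.2, -0.4, 1.4]
gripper_width: 0.055
gripper_force: 0.0
```

Run:
```python
from h import *
s=ctrl.get_state(); print(s['eef_pos'],s['gripper_width'],s['ft_force'])
M,p,d=look('wrist','wr4'); find('wrist',M,['tray','canister','tray_handle','susan_top'])
M,p,d=look('side','side4'); find('side',M,['tray','canister','susan_top'])
```

```text
[ 0.5424211  -0.26521108  0.29729454] 0.05498276906142227 [ 0.18234864 -0.3668743   1.43216155]
wrist tray []
wrist canister [([0.536, -0.256, 0.075], 0.65)]
wrist tray_handle [([0.538, -0.263, 0.171], 0.78), ([0.538, -0.255, 0.076], 0.58)]
wrist susan_top []
side tray [([0.537, -0.267, 0.039], 0.74)]
side canister [([0.272, 0.461, 0.048], 0.8), ([0.535, -0.257, 0.073], 0.75)]
side susan_top []
```

View pics/wr4.png

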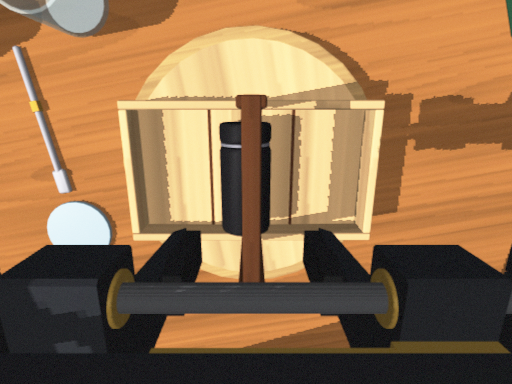

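The tray sits centred on the susan. The canister lies at columns 220–271, between the strips at 211 and 292. The gripper is clear, so I hand the job in.

Call:
{"fn": "arm_command", "kwargs": {
  "deltas": [
    [0.055,[0,0,0],[0,0,0]],
    [0.055,[0,0,0],[0,0,0]],
    [0.055,[0,0,0],[0,0,0]]
  ]
}}

```text
time: 21.55
eef_pos: [0.5413, -0.2644, 0.2921]
tcp_rot: [3.128, -0.286, -0.001]
ft_force: [-0.6, -0.0, 0.3]
gripper_width: 0.0552
gripper_force: 0.0
```

```bash
python3 -c "
from station import order
print(order.close_job())"
```

```text
the job is handed in; nothing more can be done
None
```

I handed the job in at about 21.6 s; no verdict came back: the tray is centred on the lazy susan to within a few mm and released, with the canister lying still between the strips, about 8 mm off the middle, after being held there in the air for about 5 s.

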